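# Rock the tight locating block out of the packing jig

## Robot

A 7-joint arm with a two-finger parallel gripper is mounted at the origin on the work surface. World frame = base frame: x ahead of the robot, y to its left, z up, the work surface at z = 0. Lengths are in m, angles in degrees, forces in N, time in s.
With the tool pointing down it reaches from about 0.425 to 0.95 m from the base axis. Payload 4.7 kg.
Tool frame: the origin (TCP) lies between the finger pads, 19 mm behind the fingertips; this is the grasp point; z points along the fingers, y is the line along which they close (so a half turn about z gives the same grasp; the last joint's range is limited). The gripper opens to 87 mm and grips with 3 to 60 N. Pads are 19 mm wide; open, the fingers measure 117 mm over their backs; the gripper's body (75 mm by 190 mm) begins 51 mm behind the grasp point.
Start: joints at [67.901, 26.849, -2.785, 87.806, 1.381, 65.374, -4.715], TCP at [0.236, -0.632, 0.241] pointing down, gripper open.
Joint ranges: [-148.3, 148.3], [-19.14, 114.17], [-79.39, 73.82], [5.75, 140.21], [-59.74, 239.74], [12.07, 113.84], [-152.46, 152.46]. Speed limits (degrees/s): [147.25, 147.25, 180, 180, 180, 180, 180].

## Interface

Orientations are given as [roll, pitch, yaw] about the fixed x, y, z axes, in that order (R = Rz(yaw) Ry(pitch) Rx(roll)).
In Python, from rig import manip gives the robot as it stands.
- The arm moves only by the tool send_rows, never from a script. Its argument "commands" is a list that holds one entry, the list of rows, each a list of 4 numbers: the shift along the world's x, y, z in m, then the turn about the world's z in degrees. In form: [[[dx, dy, dz, turn], ...]]. A call has 1 to 20 rows; each row shifts and turns the commanded pose from where the row before left it; what a row does not reach is not made up. A row lasts 1/8 s, in which the tool goes at most 62.5 mm and 10.7 degrees, less where a joint would pass 70% of its speed; a pose out of reach is approached as far as the arm can. A call with a gripper value outside its range is refused whole. "claw" is the opening in per cent of the stroke, from 0 (shut) to 100 (fully open), set as the call begins (left out, the last holds). The fingers move at their own pace and stop on an object; "squeeze" is the grip in N (left out, the last holds). Time passes only in rows, so rows that do not move let the fingers close. It gives the time, the measured TCP pose, the force, the opening and the grip force at its end, in the units of the state.
- manip.read_state(): the state, without advancing time (a new reading comes with each control period).
- manip.capture(name): name is "scene" or "top" or "wrist"; returns a dict with "color" (400x640x3 uint8, blue, green, red), "mtx" (3x3 intrinsics, pixels), "view" (4x4, takes a point from world to camera coordinates). Camera axes: x right, y up, looking along -z (the intrinsics and any distortion apply to the point x, -y, -z); pixel columns grow to the right and rows downward; lengths in m; the calibration is good to about 2 mm. A picture is of the moment at which its call begins. There is no depth.
- manip.job_done(): hands the job in; it is judged then, once.
The state is a dict: "clock": time; "q": joint angles; "qd": joint speeds; "effort": joint torques, N m; "tool_pos": TCP position; "eef_rot": TCP orientation; "force": force on the tool from outside, world axes, zero at the start; "moment": the same for the moment, N m; "gripper_width": opening from 0.0 (shut) to 1.0 (fully open); "gripper_force": force on a finger pad.
Only numpy, scipy, OpenCV 4.12 (cv2) and the standard library are available. Lean on these libraries where they do the work, as an engineer would, in place of code of your own. Each camera call takes 0.05 s, during which the arm holds its last target. There are 200 camera calls.

## Task

The white locating block is stuck in the well of the grey steel packing jig and has to come out for a changeover: take it by its upright grip and, while it is still in the well, rock it free end to end along its length: lean it to the robot's left so that its right end plainly lifts, then to the right so that its left end lifts, and left and right once more. Then raise it just clear of the jig, about 2 cm above the rim of the well, and finish holding it there, level, still and straight above the well. Leave the two bottles and the tape roll alone.

Things in the scene. Friction and masses are not known exactly. Their poses are not given: they have to be found in the camera images.
- jig: Packing jig, bolted down: grey steel plate 150 x 200 x 10 mm (x, y, z) carrying a well. Origin: centre of the plate's underside, on the table; z up, y along the well to the robot's left. The well's floor is the plate's top, z = 10 mm; its walls rise to z = 34 mm. Inside it is 53 mm (x) by 92 mm (y); side walls 12 mm, end walls 16 mm thick.
- jig_rim (a point): Centre of the well's mouth, level with the top of its walls (34 mm above the table). Same axes as the jig.
- plunger_tip (a point): Nose of the +y one of two sprung steel plungers (12 mm balls), one in each end wall, 23 mm above the table, that snap over the top edge of the block's foot. Each resists its end with roughly 10 to 20 N as it starts to lift, lets go once that end has risen about 5 mm, then drags lightly. A block raised 13 mm or more may rest on them.
- block: White plastic locating block, 0.25 to 0.5 kg, seated on the well's floor at the start. Origin: centre of its underside; y along its length, z up. Foot 51 x 90 x 8 mm (x, y, z), above it a body 51 x 80 mm up to z = 30 mm with two flat black discs on top; in the middle an upright grip post, 26 mm (x) by 40 mm (y), z = 30 to 82 mm. About 1 mm of play in the well.
- grip (a point): Point on the grip post's axis, 60 mm above the block's underside: where to put the TCP. Best gripped firmly (50 N) across the 40 mm, fingers closing along y.
- grip_top (a point): Centre of the grip post's top, 82 mm above the block's underside. The block can be tipped about its x axis, one end of the foot staying on the floor, by up to about 0.15 rad; 0.10 rad (6 degrees) moves this point some 8 mm along y and lifts the raised end 9 mm.
- bottle_tall: Bystander: green glass bottle with black cap, 52 mm diameter, 130 mm tall, standing. Origin: centre of its underside.
- bottle_short: Bystander: clear bottle with black cap, 48 mm diameter, 90 mm tall, standing. Origin: centre of its underside.
- tape_roll: Bystander: cardboard tape core lying flat, ring of 90 mm outer diameter, 48 mm tall. Origin: centre of its underside.
Things that resemble listed ones, but are neither listed nor needed, are in the scene too. Of the things that look like the block, the smaller one is meant.

How it is judged (in metres and radians):
On the way, in this order (a step that is already met when the one before it is completed fails the run):
1. the block, still in the well, is leaned to the left: its grip's top 5 mm or more towards the jig's +y end (y of grip_top in the frame of jig above 0.005 m and z of block in the frame of jig below 0.034 m), for 0.1 s.
2. the block, still in the well, is leaned to the right: its grip's top 5 mm or more towards the jig's -y end (y of grip_top in the frame of jig below -0.005 m and z of block in the frame of jig below 0.034 m), for 0.1 s.
3. the block, still in the well, is leaned to the left again: its grip's top 5 mm or more towards the jig's +y end (all of step 1), for 0.1 s.
4. the block, still in the well, is leaned to the right again: its grip's top 5 mm or more towards the jig's -y end (all of step 2), for 0.1 s.
5. the block's underside is lifted above the rim of the well (z of block in the frame of jig above 0.039 m and contact force between the fingers and block above 1 N), for 0.1 s.
At the end, for the whole second after the job is handed in: The fingers hold the block with its underside 8 to 40 mm above the rim of the well, within 20 mm of straight above it, tilted less than 0.12 rad and turned less than 0.17 rad from the well, still, touching neither the jig nor any other object (z of block in the frame of jig between 0.042 and 0.074 m and horizontal distance between block and jig below 0.02 m and angle between block's own z axis and vertical below 0.12 rad and angle between the y axis of block and the y axis of jig, either way round below 0.17 rad and contact force between the fingers and block above 1 N and contact force between block and jig below 0.3 N and contact force between block and bottle_tall below 0.3 N and contact force between block and bottle_short below 0.3 N and contact force between block and tape_roll below 0.3 N and linear speed of block below 0.02 m/s); the arm keeps its last pose, push and grip.
It fails at once if a bystander is moved more than 15 mm or tipped (distance of any of bottle_tall, bottle_short, tape_roll from where it was at the start of the episode above 0.015 m or angle between any of bottle_tall, bottle_short, tape_roll's own z axis and vertical above 0.3 rad).
It fails at once if the block is yanked high: its underside more than 100 mm above the rim (z of block in the frame of jig above 0.134 m).
It also fails if it takes over 38 s, if anything falls off the work surface, if the arm or the gripper's body presses on something with over 40 N, if the wrist force passes 120 N, or if a joint passes its speed limit or range.

## Working session

There is one attempt and no reset: what is moved stays moved. The work goes in short steps, Python scripts to look and compute and a tool call to move; the robot and the scene stay as the last step left them, time stands still between calls to the robot, and variables do not carry over. Pictures are saved under pics/ and viewed, at most 10 in all, crops included, and the job is handed in when it is done.

Besides the shell and the picture viewer there is one more tool, called after "Emit:" by a JSON object that holds its "method" and its "body". send_rows: Moves the arm, as the interface text tells. Its arguments: {"type":"object","properties":{"commands":{"type":"array"},"claw":{"type":"number"},"squeeze":{"type":"number"}},"required":["commands"]}

```bash
mkdir -p pics; python3 - <<'E'
from rig import manip
import cv2, json, numpy as np
for n in("scene","top"):
    c=manip.capture(n); cv2.imwrite(f"pics/{n}0.png",c["color"]); print(n,np.round(c["mtx"],1).tolist(),np.round(c["view"],3).tolist(),[k for k in c])
s=manip.read_state(); print(s)
E
```

```text
scene [[436.8, 0.0, 327.5], [0.0, 436.8, 201.2], [0.0, 0.0, 1.0]] [[-0.724, 0.69, 0.003, 0.45], [-0.534, -0.562, 0.632, 0.268], [0.437, 0.456, 0.775, -1.644], [0.0, 0.0, 0.0, 1.0]] ['color', 'mtx', 'view']
top [[475.2, 0.0, 320.9], [0.0, 475.2, 204.3], [0.0, 0.0, 1.0]] [[0.005, -1.0, -0.011, 0.004], [0.999, 0.004, 0.037, -0.605], [-0.037, -0.011, 0.999, -1.52], [0.0, 0.0, 0.0, 1.0]] ['color', 'mtx', 'view']
{'clock': 0.1, 'q': array([67.90102853, 26.89502972, -2.78506348, 87.86720965,  1.38334902,
       65.37451108, -4.71678981]), 'qd': array([-0.08099421, -0.14029882,  0.08263059, -0.16666424, -0.01132327,
       -0.06495854,  0.10040606]), 'effort': array([ 7.34962323e-04, -5.09171498e+01, -8.08975752e-02, -2.36829311e+01,
       -6.13973779e-02,  3.44498979e-02,  7.62318473e-05]), 'tool_pos': array([ 0.23559564, -0.63201022,  0.24027436]), 'eef_rot': array([-1.79897039e+02,  5.51002660e-03,  2.04451872e+01]), 'force': array([-0.15937237,  0.0258352 ,  0.12215563]), 'moment': array([-0.01722811,  0.01040126,  0.04438424]), 'gripper_force': 0.0, 'gripper_width': 1.00211087191987}
```

View pics/top0.png

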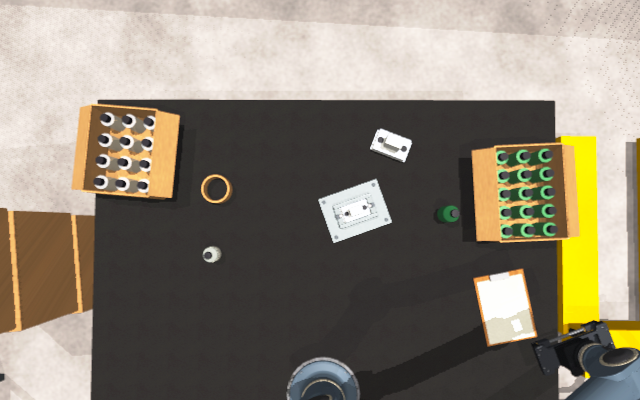

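View pics/scene0.png

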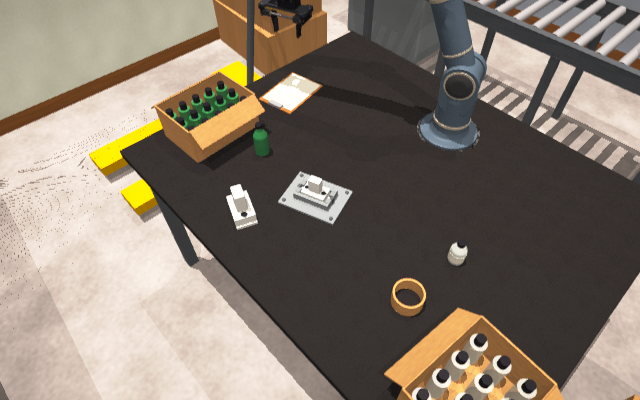

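Top view: there are two white block-shaped things. One sits in the jig at (353,210). The other is larger and stands free on the table at (391,145). By the description ("smaller one", in the well), the one at (353,210) is meant; in the scene view it is at (316,188) and the decoy at (241,207). Bystanders in the top view are the tall bottle at (448,213), the short bottle at (211,254) and the tape at (217,188).

```bash
cat > h.py <<'E'
from rig import manip
import cv2, numpy as np
def ray(c,uv):
    V=c["view"];R=V[:3,:3];o=-R.T@V[:3,3]
    d=np.linalg.solve(c["mtx"],[uv[0],uv[1],1]); d=R.T@(d*[1,-1,-1]); return o,d/np.linalg.norm(d)
def onz(c,uv,z):
    o,d=ray(c,uv); return o+d*(z-o[2])/d[2]
def proj(c,p):
    q=c["view"][:3,:3]@np.asarray(p)+c["view"][:3,3]; q=c["mtx"]@(q*[1,-1,-1]); return q[:2]/q[2]
E
python3 - <<'E'
from h import *
c=manip.capture("top"); g=cv2.cvtColor(c["color"],cv2.COLOR_BGR2GRAY)
m=np.zeros_like(g); m[165:255,305:405]=(g[165:255,305:405]>110)*255
m[:,:][:165]=0
n,l,st,ce=cv2.connectedComponentsWithStats(m)
i=np.argmin([np.hypot(*(ce[k]-(355,210))) if st[k,4]>800 else 1e9 for k in range(n)])
cnt=max(cv2.findContours((l==i).astype('uint8'),0,1)[0],key=cv2.contourArea)
P=np.array([onz(c,p[0].astype(float),.01)[:2] for p in cnt]).astype('float32')
r=cv2.minAreaRect(P*1000); print(r)
b=cv2.boxPoints(r)/1000; print(b.round(4).tolist())
s=manip.capture("scene")
ctr=np.array(r[0])/1000
for z in(.034,.092): print(z,proj(c,[*ctr,z]).round(1),proj(s,[*ctr,z]).round(1))
for nm,uv in(("tall",(448,213)),("short",(211,254)),("tape",(217,188)),("decoy",(391,145))): print(nm,onz(c,uv,.08 if nm!="tape" else .048).round(3))
A=cv2.resize(c["color"][165:255,305:405],None,fx=6,fy=6,interpolation=2)[:,:]
B=cv2.resize(s["color"][160:230,270:360],None,fx=6,fy=6,interpolation=2)
cv2.imwrite("pics/cropt.png",A);cv2.imwrite("pics/crops.png",B)
E
```

```text
((586.049072265625, -102.09577941894531), (152.0270233154297, 201.9078826904297), 19.91576385498047)
[[0.48019999265670776, -0.03310000151395798], [0.5490000247955322, -0.22290000319480896], [0.6919000148773193, -0.17110000550746918], [0.6230999827384949, 0.018699999898672104]]
0.034 [355.  210.1] [313.7 190.5]
0.092 [356.2 209.6] [313.3 178.4]
tall [ 0.577 -0.384  0.08 ]
short [0.448 0.343 0.08 ]
tape [0.653 0.334 0.048]
decoy [ 0.786 -0.21   0.08 ]
```

View pics/cropt.png

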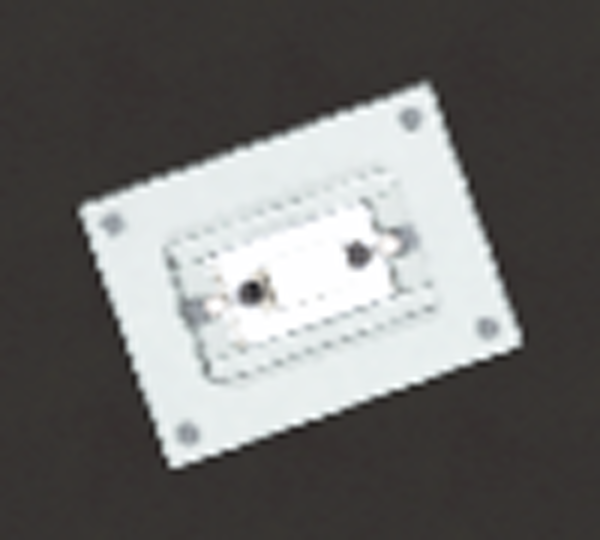

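View pics/crops.png

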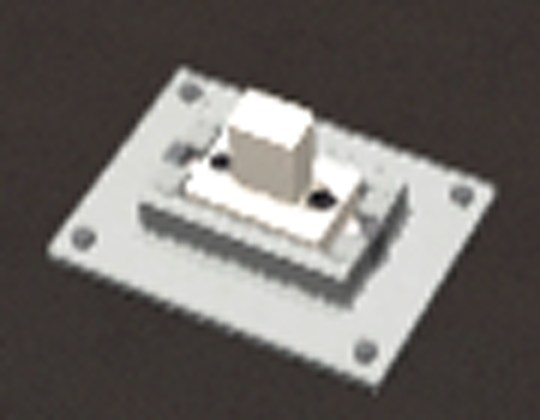

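Both crops show the block seated in the jig's well, with its post and two discs. The discs in the top crop are at (252,292) and (358,254), so their mid-point matches the jig centre to within 1 px. The scene view disagrees by about 2 px, so I'll check with the wrist camera from above the jig. The tool's yaw of 20.4° already matches the jig's yaw of 19.9°.

Emit:
{"method": "send_rows", "body": {"commands": [[[0.012,0.018,0,0],[0.025,0.038,0,-0.5],[0.025,0.038,0,0],[0.025,0.038,0,0],[0.025,0.038,0,0],[0.025,0.038,0,0],[0.025,0.038,0,0],[0.025,0.038,0,0],[0.025,0.038,0,0],[0.025,0.038,0,0],[0.025,0.038,0,0],[0.025,0.038,0,0],[0.025,0.038,0,0],[0.025,0.038,0,0],[0.013,0.018,0,0],[0,0,0,0],[0,0,0,0]]], "claw": 100, "squeeze": 50}}

```text
clock: 2.33
tool_pos: [0.5849, -0.1032, 0.2412]
eef_rot: [180.0, 0.1, 19.9]
force: [-0.5, 0.7, 0.1]
gripper_width: 1.002
gripper_force: 0.0
```

```bash
python3 - <<'E'
from h import *
w=manip.capture("wrist"); cv2.imwrite("pics/w1.png",w["color"])
st=manip.read_state(); print(st["tool_pos"],st["eef_rot"],st["clock"])
cj=np.array([.586,-.102]);y=np.radians(19.9);Y=np.array([-np.sin(y),np.cos(y)]);X=np.array([np.cos(y),np.sin(y)])
print([ (proj(w,[*(cj+a*.075*X+b*.1*Y),.01])).round(1).tolist() for a in(1,-1) for b in(1,-1)])
print("top",[ (proj(w,[*(cj+a*.013*X+b*.02*Y),.092])).round(1).tolist() for a in(1,-1) for b in(1,-1)])
print("discs",[proj(w,[*(cj+b*.029*Y),.04]).round(1).tolist() for b in (1,-1)])
s=manip.capture("scene")
print("scene jig centre",onz(s,(315.3,196.7),.01),"post",onz(s,(315,179.3),.092))
E
```

```text
[ 0.58486198 -0.10369901  0.24124127] [1.79959873e+02 5.30239199e-02 1.98459206e+01] 2.375
[[240.0, 114.1], [395.7, 114.3], [248.1, 223.1], [387.6, 223.2]]
top [[298.9, 174.9], [336.4, 174.9], [299.4, 198.2], [336.0, 198.3]]
discs [[294.7, 176.4], [340.9, 176.4]]
scene jig centre [ 0.58670432 -0.09427094  0.01      ] post [ 0.58470983 -0.09553029  0.092     ]
```

View pics/w1.png

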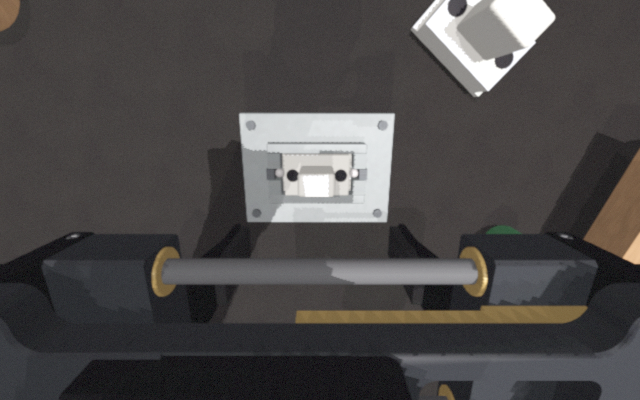

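The wrist view confirms it. The jig corners are at (240,113), (394,113), (247,222) and (387,222), within about 1 px of prediction. The discs are at (292,175) and (341,175), and the bigger decoy is at the upper right. Refined centre is about (0.5865, −0.1005), so I'll descend there.

Emit:
{"method": "send_rows", "body": {"commands": [[[0.001,0.001,0,0],[0.0,0.001,-0.01,0],[0,0,-0.02,0],[0,0,-0.02,0],[0,0,-0.02,0],[0,0,-0.02,0],[0,0,-0.02,0],[0,0,-0.02,0],[0,0,-0.015,0],[0,0,-0.01,0],[0,0,-0.01,0],[0,0,-0.006,0],[0,0,0,0],[0,0,0,0]]]}}

```text
clock: 4.18
tool_pos: [0.5872, -0.1005, 0.0707]
eef_rot: [180.0, -0.0, 19.9]
force: [0.0, 1.0, 0.3]
gripper_width: 0.995
gripper_force: 0.0
```

```bash
python3 - <<'E'
from h import *
w=manip.capture("wrist"); cv2.imwrite("pics/w2.png",w["color"])
st=manip.read_state(); print(st["tool_pos"],st["eef_rot"],st["clock"],st["force"])
t=st["tool_pos"]; print("tcp px",proj(w,t),"at post top height",proj(w,[t[0],t[1],.092]))
E
```

```text
[ 0.58719118 -0.10046841  0.07075318] [ 1.79970699e+02 -5.30472827e-02  1.99438582e+01] 4.225 [-0.52352895 -0.44217556  0.45922765]
tcp px [317.98930807 254.4318593 ] at post top height [317.89174937 274.84904328]
```

View pics/w2.png

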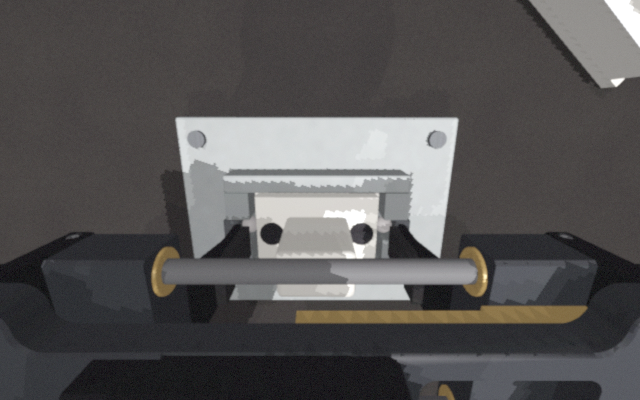

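The post is at columns 278–355, centred at about 316.5, and the TCP projects to column 318, so it is under 1 mm off between the fingers. Closing.

Emit:
{"method": "send_rows", "body": {"commands": [[[0,0,0,0],[0,0,0,0],[0,0,0,0],[0,0,0,0],[0,0,0,0],[0,0,0,0],[0,0,0,0],[0,0,0,0]]], "claw": 0, "squeeze": 50}}

```text
clock: 5.22
tool_pos: [0.5866, -0.0998, 0.0702]
eef_rot: [-180.0, 0.0, 20.0]
force: [-1.0, 3.0, 1.7]
gripper_width: 0.455
gripper_force: 50.0
```

The grip is good: 39.6 mm wide at 50 N. Now the first lean to the left along jig +y ≈ (−0.34, 0.94), following the pivot arc (dy 60θ, dz 45θ).

Emit:
{"method": "send_rows", "body": {"commands": [[[-0.0003,0.0008,0.0004,0],[-0.0003,0.0008,0.0005,0],[-0.0003,0.0008,0.0006,0],[-0.0003,0.0008,0.0006,0],[-0.0003,0.0008,0.0006,0],[-0.0003,0.0008,0.0006,0],[-0.0003,0.0008,0.0006,0],[-0.0003,0.0008,0.0006,0],[0,0,0,0]]]}}

```text
clock: 6.35
tool_pos: [0.5848, -0.0979, 0.0727]
eef_rot: [179.8, -0.0, 19.8]
force: [7.0, -5.9, -21.5]
gripper_width: 0.458
gripper_force: 50.1
```

```bash
cat > look.py <<'E'
from h import *
import sys
st=manip.read_state(); print(st["tool_pos"].round(4),st["eef_rot"].round(2),st["clock"],st["force"].round(1),st["moment"].round(2),st["gripper_width"])
w=manip.capture("wrist"); cv2.imwrite(f"pics/{sys.argv[1]}.png",w["color"])
# dark discs and body on white, rows 200..262
g=cv2.cvtColor(w["color"],cv2.COLOR_BGR2GRAY)
m=np.zeros_like(g); m[205:258,254:380]=(g[205:258,254:380]<70)*255
n,l,s,c=cv2.connectedComponentsWithStats(m)
print([(c[k].round(1).tolist(),s[k].tolist()) for k in range(1,n) if s[k,4]>20])
E
python3 look.py w3
```

```text
[ 0.5848 -0.0979  0.0727] [179.75  -0.    19.84] 6.35 [  7.   -5.9 -21.5] [-2.45 -1.97 -0.06] 0.4580940590971293
[([270.9, 241.3], [254, 223, 32, 35, 687]), ([366.2, 240.9], [353, 224, 27, 34, 637])]
```

View pics/w3.png

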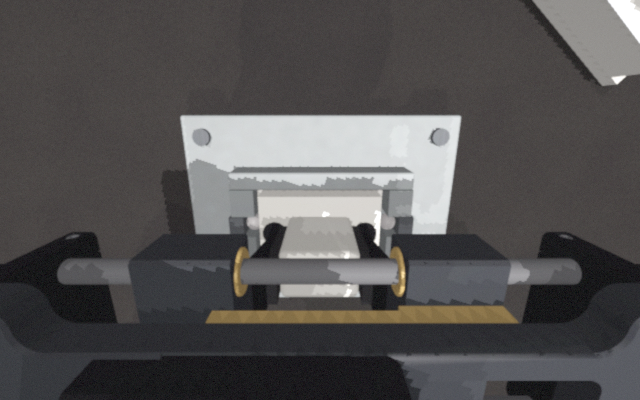

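The view is still nearly level: post columns 280–358, and the block has barely tipped. The arm gives under about 22 N, so I'll continue along the arc with more overshoot.

Emit:
{"method": "send_rows", "body": {"commands": [[[-0.0004,0.001,0.0006,0],[-0.0004,0.001,0.0006,0],[-0.0004,0.001,0.0006,0],[-0.0004,0.001,0.0006,0],[-0.0004,0.001,0.0006,0]]]}}

```text
clock: 7.02
tool_pos: [0.5841, -0.0972, 0.074]
eef_rot: [179.4, -0.1, 19.8]
force: [15.6, -15.3, -37.0]
gripper_width: 0.455
gripper_force: 50.1
```

```bash
python3 look.py w4; python3 - <<'E'
import cv2
from h import *
s=manip.capture("scene"); cv2.imwrite("pics/s4.png",cv2.resize(s["color"][150:220,270:370],None,fx=6,fy=6,interpolation=2))
E
```

```text
[ 0.5841 -0.0972  0.074 ] [ 1.7943e+02 -9.0000e-02  1.9830e+01] 7.025 [ 15.6 -15.3 -37. ] [-4.53 -4.01  0.28] 0.45520630787484634
[([271.1, 241.2], [254, 223, 32, 35, 686]), ([366.3, 240.8], [354, 223, 26, 35, 648])]
```

View pics/s4.png

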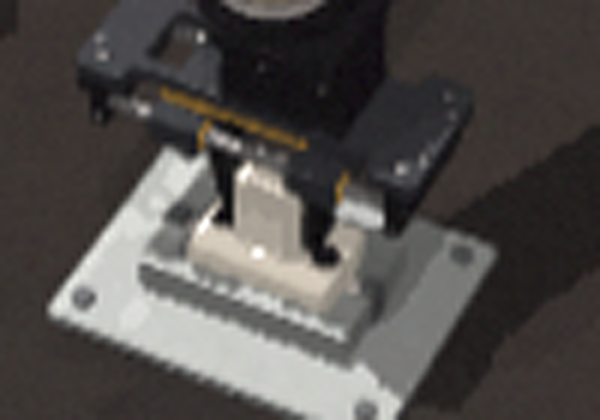

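The block is tipping: its image-left end (the robot's right) is up, and the body edge slope went from 0.43 to 0.33, roughly 0.08 rad. The arm is soft in world y and stiff in x, so I'll drive y only, which also relieves the side load.

Emit:
{"method": "send_rows", "body": {"commands": [[[0,0.0015,0.0001,0],[0,0.0015,0.0001,0],[0,0.0015,0.0001,0],[0,0.0015,0.0001,0],[0,0.0015,0.0001,0]]]}}

```text
clock: 7.75
tool_pos: [0.5838, -0.0956, 0.0756]
eef_rot: [179.0, 0.1, 19.7]
force: [10.9, -24.2, -29.1]
gripper_width: 0.461
gripper_force: 50.4
```

```bash
python3 look.py w5; python3 - <<'E'
from h import *
for f in("w2","w4","w5"):
    im=cv2.imread(f"pics/{f}.png"); g=cv2.cvtColor(im,cv2.COLOR_BGR2GRAY).astype(int)
    print(f); 
    for r in(196,202,208,226): print(r,g[r,246:392:2].tolist())
    print([int(v) for v in g[180:232,270]],[int(v) for v in g[180:232,366]])
E
```

```text
[ 0.5838 -0.0956  0.0756] [1.7905e+02 1.0000e-01 1.9670e+01] 7.75 [ 10.9 -24.2 -29.1] [-7.13 -3.12  0.22] 0.4610361532668335
[([271.3, 241.1], [254, 222, 33, 36, 683]), ([366.5, 241.0], [354, 224, 26, 34, 661])]
w2
196 [144, 102, 88, 90, 132, 178, 178, 178, 177, 177, 179, 177, 179, 176, 175, 172, 174, 173, 174, 174, 171, 172, 172, 174, 171, 174, 174, 173, 173, 175, 172, 175, 172, 173, 173, 173, 171, 172, 175, 172, 174, 174, 173, 172, 174, 171, 173, 173, 170, 174, 174, 173, 172, 173, 173, 174, 174, 175, 177, 173, 175, 177, 177, 175, 175, 178, 182, 96, 93, 97, 135, 143, 144]
202 [144, 117, 87, 91, 136, 211, 214, 214, 214, 214, 213, 215, 214, 213, 214, 213, 214, 214, 214, 213, 214, 215, 215, 214, 214, 213, 214, 213, 214, 214, 215, 214, 214, 214, 214, 214, 214, 215, 214, 214, 214, 214, 214, 214, 214, 213, 213, 214, 212, 213, 214, 214, 214, 214, 214, 213, 213, 213, 214, 213, 214, 214, 213, 213, 212, 214, 183, 91, 93, 101, 141, 143, 145]
208 [144, 130, 88, 92, 105, 211, 214, 214, 212, 214, 214, 213, 214, 213, 214, 214, 215, 214, 215, 213, 214, 216, 214, 213, 213, 215, 214, 215, 214, 214, 2
[... 4286 characters left out ...]
168, 167, 168, 168, 167, 170, 168, 169, 167, 170, 170, 170, 170, 167, 169, 169, 169, 170, 168, 168, 165, 146, 122, 115, 51, 27, 25, 31, 30, 36, 44, 41, 146, 255, 255, 255, 169, 107, 135, 148, 152]
[161, 151, 150, 149, 151, 150, 148, 144, 140, 151, 166, 171, 168, 169, 169, 177, 201, 213, 215, 216, 216, 216, 214, 215, 214, 214, 213, 214, 215, 215, 213, 215, 215, 215, 214, 213, 206, 189, 186, 185, 184, 176, 151, 97, 47, 36, 37, 28, 29, 28, 28, 27] [147, 149, 148, 148, 149, 149, 143, 139, 146, 160, 168, 170, 168, 170, 168, 171, 184, 205, 214, 213, 216, 215, 214, 215, 213, 214, 216, 214, 214, 216, 213, 215, 214, 215, 213, 215, 214, 213, 213, 214, 214, 203, 165, 71, 39, 23, 30, 29, 31, 32, 23, 25]
```

Body-edge columns shifted from 254/379 to 259/384 in the wrist view. Together with the TCP displacement (4.9 mm in y, 5.4 mm in z) this gives a tilt of about 0.1 rad and a grip top roughly +7 mm. I'll add a small margin and hold, then return and mirror to the right.

Emit:
{"method": "send_rows", "body": {"commands": [[[0,0.0015,0.0002,0],[0,0.0015,0.0002,0],[0,0,0,0],[0.001,-0.005,-0.002,0],[0.001,-0.005,-0.0025,0],[0.001,-0.005,-0.0025,0],[0.0014,-0.0069,-0.0025,0],[0,0,0,0]]]}}

```text
clock: 8.8
tool_pos: [0.5867, -0.0983, 0.0704]
eef_rot: [-179.9, -0.0, 20.0]
force: [-3.2, 1.6, 4.8]
gripper_width: 0.456
gripper_force: 49.9
```

Emit:
{"method": "send_rows", "body": {"commands": [[[0.0005,-0.0025,0.001,0],[0.0006,-0.0025,0.0013,0],[0.0006,-0.0025,0.0013,0],[0.0006,-0.0025,0.0013,0],[0.0006,-0.0025,0.0013,0],[0.0006,-0.0025,0.0013,0],[0.0005,-0.0025,0.001,0],[0,0,0,0]]]}}

```text
clock: 9.8
tool_pos: [0.587, -0.1018, 0.0728]
eef_rot: [-178.7, 0.1, 20.3]
force: [0.5, 23.4, -21.5]
gripper_width: 0.458
gripper_force: 50.1
```

```bash
cat >> look.py <<'E'
r=g[202].astype(int); L=np.interp(0,[0],[0])
def edge(a,b):
    x=np.arange(a,b,1 if b>a else -1); v=r[x]; k=np.argmax(v>170); return x[k]
l_,r_=edge(240,300),edge(400,340); print("body cols",l_,r_,(l_+r_)/2,"row of edge L,R",[int(np.argmax(g[185:215,x]>190)+185) for x in(268,368)])
d=st["tool_pos"]-[.5866,-.0998,.0702]; y=np.radians(19.9)
print("jig dx,dy,dz mm",np.round(1000*np.array([d[0]*np.cos(y)+d[1]*np.sin(y),-d[0]*np.sin(y)+d[1]*np.cos(y),d[2]]),1))
E
python3 look.py w6
```

```text
[ 0.587  -0.1018  0.0728] [-1.7867e+02  1.3000e-01  2.0320e+01] 9.8 [  0.5  23.4 -21.5] [ 6.61  0.1  -0.27] 0.457711621945818
[([270.6, 241.3], [254, 223, 31, 35, 700]), ([365.9, 240.5], [353, 223, 27, 35, 661])]
body cols 257 379 318.0 row of edge L,R [197, 196]
jig dx,dy,dz mm [-0.3 -2.   2.6]
```

Emit:
{"method": "send_rows", "body": {"commands": [[[0.0007,-0.0015,0.0008,0],[0.0007,-0.0015,0.0008,0],[0.0007,-0.0015,0.0008,0],[0.0007,-0.0015,0.0008,0],[0,0,0,0]]]}}

```text
clock: 10.48
tool_pos: [0.5876, -0.1039, 0.075]
eef_rot: [-178.3, 0.4, 20.4]
force: [-3.8, 30.1, -19.5]
gripper_width: 0.466
gripper_force: 50.6
```

```bash
python3 look.py w7
```

```text
[ 0.5876 -0.1039  0.075 ] [-178.27    0.35   20.4 ] 10.475 [ -3.8  30.1 -19.5] [ 8.4   1.23 -0.38] 0.4657719647735844
[([270.5, 241.3], [254, 223, 31, 35, 726]), ([365.4, 240.1], [352, 222, 28, 36, 657])]
body cols 254 378 316.0 row of edge L,R [197, 195]
jig dx,dy,dz mm [-0.5 -4.1  4.8]
```

Emit:
{"method": "send_rows", "body": {"commands": [[[0.0005,-0.002,0.0005,0],[0.0005,-0.002,0.0005,0],[0.0005,-0.002,0.0005,0],[0.0003,-0.002,0.0003,0],[0,0,0,0]]]}}

```text
clock: 11.15
tool_pos: [0.5893, -0.1073, 0.0784]
eef_rot: [-178.0, 0.3, 20.6]
force: [-8.0, 36.7, -5.5]
gripper_width: 0.479
gripper_force: 49.1
```

```bash
python3 look.py w8; python3 - <<'E'
from h import *
s=manip.capture("scene"); cv2.imwrite("pics/s8.png",cv2.resize(s["color"][150:220,270:370],None,fx=6,fy=6,interpolation=2))
E
```

```text
[ 0.5893 -0.1073  0.0784] [-177.99    0.33   20.57] 11.15 [-8.  36.7 -5.5] [ 9.77  2.44 -0.36] 0.47940565874975855
[([365.0, 239.7], [350, 221, 30, 37, 651]), ([269.8, 241.5], [254, 223, 29, 35, 786])]
body cols 250 380 315.0 row of edge L,R [197, 195]
jig dx,dy,dz mm [-0.1 -7.9  8.2]
```

View pics/s8.png

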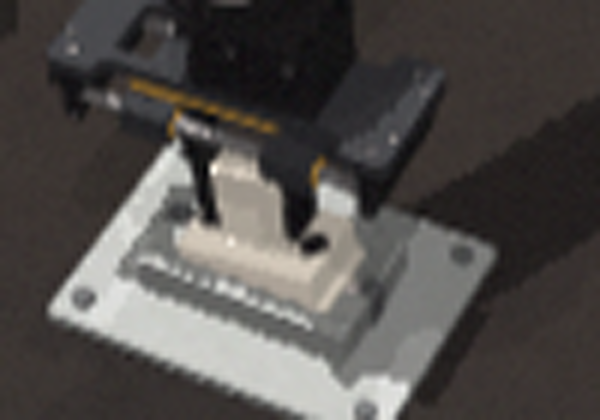

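The lean to the right is plain: TCP −7.9 mm along the jig, and the left plunger has let go. Back to neutral, pressing down slightly.

Emit:
{"method": "send_rows", "body": {"commands": [[[-0.0014,0.005,-0.002,0],[-0.0014,0.005,-0.0025,0],[-0.0014,0.005,-0.0025,0],[-0.0014,0.005,-0.0025,0],[-0.0015,0.0055,-0.0025,0],[-0.0015,0.006,-0.0025,0],[0,0,0,0]]]}}

```text
clock: 12.12
tool_pos: [0.5877, -0.0994, 0.0708]
eef_rot: [179.9, -0.1, 20.1]
force: [-5.4, 2.1, 11.7]
gripper_width: 0.459
gripper_force: 49.8
```

```bash
python3 look.py w9
```

```text
[ 0.5877 -0.0994  0.0708] [ 1.7993e+02 -9.0000e-02  2.0080e+01] 12.125 [-5.4  2.1 11.7] [-0.09  0.98  0.11] 0.45934263888661214
[([271.0, 241.5], [254, 223, 32, 35, 697]), ([366.1, 241.1], [353, 224, 27, 34, 635])]
body cols 258 380 319.0 row of edge L,R [197, 198]
jig dx,dy,dz mm [ 1.2 -0.   0.6]
```

Emit:
{"method": "send_rows", "body": {"commands": [[[-0.0007,0.0025,0.0014,0],[-0.0007,0.0025,0.0014,0],[-0.0007,0.0025,0.0014,0],[-0.0007,0.0025,0.0014,0],[-0.0007,0.0025,0.0014,0],[-0.0007,0.0025,0.0014,0],[-0.0007,0.0025,0.0014,0],[-0.0007,0.0025,0.001,0],[-0.0007,0.0025,0.0006,0],[-0.0006,0.0025,0.0006,0],[0,0,0,0]]]}}

```text
clock: 13.55
tool_pos: [0.5838, -0.0903, 0.08]
eef_rot: [178.9, -0.2, 19.6]
force: [9.8, -23.5, -10.9]
gripper_width: 0.482
gripper_force: 48.8
```

```bash
python3 look.py w10
```

```text
[ 0.5838 -0.0903  0.08  ] [178.89  -0.18  19.58] 13.55 [  9.8 -23.5 -10.9] [-7.14 -2.66  0.01] 0.48210741094411863
[([256.4, 225.8], [255, 218, 4, 15, 24]), ([271.5, 240.5], [254, 221, 36, 37, 694]), ([367.1, 241.6], [356, 225, 24, 33, 744])]
body cols 265 389 327.0 row of edge L,R [195, 198]
jig dx,dy,dz mm [0.6 9.8 9.8]
```

The second lean left is clear, at +9.8 mm. Back through neutral and lean right again.

Emit:
{"method": "send_rows", "body": {"commands": [[[0.0012,-0.0045,-0.0022,0],[0.0012,-0.0045,-0.0022,0],[0.0012,-0.004,-0.0022,0],[0.0011,-0.004,-0.0022,0],[0.0011,-0.004,-0.0022,0],[0.0011,-0.004,-0.001,0],[0,0,0,0]]]}}

```text
clock: 14.48
tool_pos: [0.5873, -0.0977, 0.0709]
eef_rot: [-179.9, -0.1, 20.0]
force: [-6.2, 2.0, 18.9]
gripper_width: 0.454
gripper_force: 50.0
```

Emit:
{"method": "send_rows", "body": {"commands": [[[0.0007,-0.0025,0.0014,0],[0.0007,-0.0025,0.0014,0],[0.0007,-0.0025,0.0014,0],[0.0007,-0.0025,0.0014,0],[0.0007,-0.0025,0.0014,0],[0.0007,-0.0025,0.0014,0],[0.0007,-0.0025,0.0014,0],[0.0007,-0.0025,0.001,0],[0.0007,-0.0025,0.0006,0],[0.0006,-0.0025,0.0006,0],[0,0,0,0]]]}}

```text
clock: 15.85
tool_pos: [0.5882, -0.1033, 0.0747]
eef_rot: [-178.1, 0.3, 20.4]
force: [-3.6, 29.8, -14.5]
gripper_width: 0.463
gripper_force: 50.6
```

```bash
python3 look.py w11
```

```text
[ 0.5882 -0.1033  0.0747] [-178.15    0.26   20.42] 15.85 [ -3.6  29.8 -14.5] [ 8.78  1.19 -0.51] 0.4625579471633189
[([270.6, 241.4], [254, 223, 31, 35, 719]), ([365.5, 240.6], [352, 222, 28, 36, 650])]
body cols 255 378 316.5 row of edge L,R [197, 196]
jig dx,dy,dz mm [ 0.3 -3.9  4.5]
```

Emit:
{"method": "send_rows", "body": {"commands": [[[0.0005,-0.002,0.0008,0],[0.0005,-0.002,0.0008,0],[0.0005,-0.002,0.0008,0],[0.0004,-0.002,0.0006,0],[0,0,0,0],[0,0,0,0]]]}}

```text
clock: 16.65
tool_pos: [0.5903, -0.1085, 0.0799]
eef_rot: [-178.0, 0.2, 20.5]
force: [-8.8, 34.9, 0.7]
gripper_width: 0.488
gripper_force: 49.5
```

```bash
python3 look.py w12
```

```text
[ 0.5903 -0.1085  0.0799] [-178.      0.24   20.55] 16.65 [-8.8 34.9  0.7] [ 9.77  2.47 -0.28] 0.4878388523889235
[([365.0, 239.3], [349, 221, 31, 37, 651]), ([269.7, 241.8], [254, 224, 29, 34, 817])]
body cols 248 377 312.5 row of edge L,R [198, 195]
jig dx,dy,dz mm [ 0.5 -9.4  9.7]
```

The second lean right is clear, at −9.4 mm. Return to centre and level.

Emit:
{"method": "send_rows", "body": {"commands": [[[-0.0015,0.0055,-0.002,0],[-0.0015,0.0055,-0.002,0],[-0.0015,0.0055,-0.0025,0],[-0.0015,0.0055,-0.0025,0],[-0.0014,0.0055,-0.003,0],[-0.0014,0.0055,-0.002,0],[0,0,0,0],[0,0,0,0]]]}}

```text
clock: 17.7
tool_pos: [0.5881, -0.0993, 0.0712]
eef_rot: [180.0, -0.1, 20.0]
force: [-2.5, -0.1, 12.4]
gripper_width: 0.456
gripper_force: 49.9
```

Emit:
{"method": "send_rows", "body": {"commands": [[[0,0,0.002,0],[0,0,0.002,0],[0,0,0.002,0],[0,0,0.002,0],[0,0,0.002,0],[0,0,0.002,0],[0,0,0,0]]]}}

```text
clock: 18.58
tool_pos: [0.5862, -0.0995, 0.0795]
eef_rot: [-179.9, 0.1, 20.0]
force: [2.1, 1.1, -7.9]
gripper_width: 0.457
gripper_force: 49.9
```

```bash
python3 look.py w13
```

```text
[ 0.5862 -0.0995  0.0795] [-1.7987e+02  9.0000e-02  2.0000e+01] 18.575 [ 2.1  1.1 -7.9] [ 0.37 -0.67  0.11] 0.45739553329504234
[([271.1, 241.7], [254, 224, 32, 34, 691]), ([365.9, 241.3], [353, 224, 27, 34, 638])]
body cols 258 380 319.0 row of edge L,R [197, 198]
jig dx,dy,dz mm [-0.2  0.4  9.3]
```

Both plungers have let go and the block is rising level at about 8 N. Raising it to about 2 cm above the rim.

Emit:
{"method": "send_rows", "body": {"commands": [[[0,0,0.002,0],[0,0,0.0025,0],[0,0,0.0025,0],[0,0,0.0025,0],[0,0,0.0025,0],[0,0,0.0025,0],[0,0,0.0025,0],[0,0,0.0025,0],[0,0,0.0025,0],[0,0,0.0025,0],[0,0,0.0025,0],[0,0,0.0025,0],[0,0,0.0025,0],[0,0,0.0025,0],[0,0,0.0005,0],[0,0,0,0],[0,0,0,0]]]}}

```text
clock: 20.75
tool_pos: [0.5867, -0.1005, 0.1161]
eef_rot: [180.0, 0.0, 19.9]
force: [-1.3, 0.1, -2.4]
gripper_width: 0.454
gripper_force: 49.9
```

```bash
python3 look.py w14; python3 - <<'E'
from h import *
s=manip.capture("scene"); cv2.imwrite("pics/s14.png",cv2.resize(s["color"][140:225,260:370],None,fx=6,fy=6,interpolation=2))
E
```

```text
[ 0.5867 -0.1005  0.1161] [1.800e+02 1.000e-02 1.995e+01] 20.75 [-1.3  0.1 -2.4] [ 0.02 -0.    0.04] 0.45430235562779936
[([271.3, 241.6], [254, 223, 32, 35, 686]), ([365.9, 241.2], [353, 224, 27, 34, 637])]
body cols 257 400 328.5 row of edge L,R [198, 198]
jig dx,dy,dz mm [-0.1 -0.7 45.9]
```

View pics/s14.png

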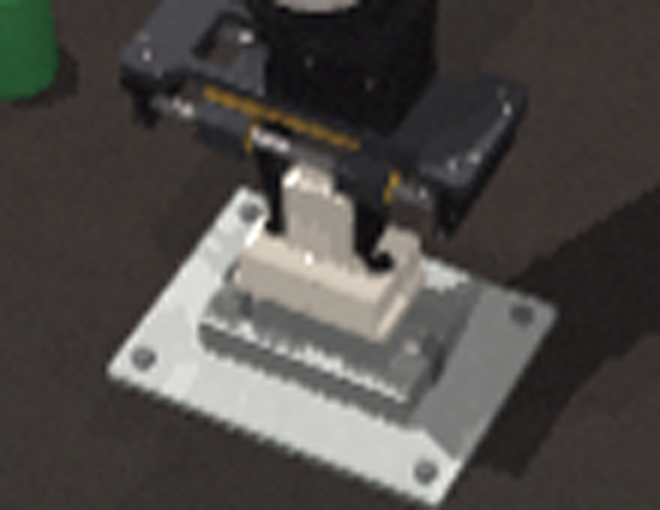

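The block hangs level and centred over the well with a clear gap below it. TCP z is 0.116, so the underside is about 21 mm above the rim, at 50 N grip. Handing in.

```bash
python3 -c "
from rig import manip
print(manip.job_done())"
```

```text
the job is handed in; nothing more can be done
None
```

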